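# Open the child-resistant platen-cleaner bottle

## Robot

A 7-joint arm with a two-finger parallel gripper is mounted at the origin on the work surface. World frame = base frame: x ahead of the robot, y to its left, z up, the work surface at z = 0. Lengths are in m, angles in rad, forces in N, time in s.
With the tool pointing down it reaches from about 0.4 to 0.85 m from the base axis. Payload 4.5 kg.
Tool frame: the origin (TCP) lies at the very end of the fingers, on their centre line; the grasp point (between the pads) lies 19 mm behind it; z points along the fingers, y is the line along which they close (so a half turn about z gives the same grasp; the last joint's range is limited). The gripper opens to 88 mm and grips with 3 to 60 N. Pads are 18 mm wide; open, the fingers measure 123 mm over their backs; the gripper's body (75 mm by 187 mm) begins 45 mm behind the grasp point.
Start: joints at [-1.125, 0.689, -0.195, 1.565, 0.157, 0.902, -0.215], TCP at [0.25, 0.573, 0.239] pointing down, gripper open.
Joint ranges: [-3.01, 3.01], [-0.46, 2.08], [-1.47, 1.51], [0.13, 2.56], [-1, 4.14], [0.04, 2.09], [-2.66, 2.66]. Speed limits (rad/s): [2.57, 2.57, 3.14, 3.14, 3.14, 3.14, 3.14].

## Interface

Orientations are given as a unit quaternion [x, y, z, w].
In Python, from plant import r, eyes, nets gives the robot as it stands.
- The arm moves only by the shell command python3 -m pendant 'ROWS' [FORCE]. ROWS is JSON, a list of rows, each an object of numbers: "claw": the opening, from 0 (shut) to 1 (fully open); "dx", "dy", "dz": the shift along the world's x, y, z in mm; "twist": the turn about the world's z in rad. In form: [{"claw": .., "dx": .., "dy": .., "dz": .., "twist": ..}, ...]. A call has 1 to 8 rows; each row is the pose to reach, as a shift and turn from the pose commanded when the call began; what a row does not reach only later rows make up. A row lasts 1/10 s, in which the tool goes at most 50 mm and 8.59 degrees, less where a joint would pass 70% of its speed; a pose out of reach is approached as far as the arm can. A call with a gripper value outside its range is refused whole. The fingers move at their own pace and stop on an object; FORCE is the grip in N (left out, the last holds). Time passes only in rows, so rows that repeat a pose let the fingers close. It gives the time, the measured TCP pose, the force, the opening and the grip force at its end, in the units of the state.
- r.get_state(): the state, without advancing time (a new reading comes with each control period).
- eyes.snapshot(name): name is "scene" or "top" or "wrist"; returns (picture, depth): 420x560x3 uint8, blue, green, red; 420x560 float32, m along the optical axis (not along the pixel's ray), 0 where there is no reading.
- eyes.camera_info(name): a dict with "K" (3x3 intrinsics, pixels), "D" ([k1, k2, p1, p2, k3] as OpenCV has them; the pictures are not rectified), "world_to_cam" (4x4, takes a point from world to camera coordinates); the wrist camera has in their place "T_tool_cam" (4x4, takes a point from camera to tool coordinates, whose origin is the TCP and whose axes are the flange's). Camera axes: x right, y down, z forward; pixel columns grow to the right and rows downward; lengths in m; the calibration is good to about 2 mm. A picture is of the moment at which its call begins: read the wrist's pose just before it. camera_info takes no time and is no camera call.
- r.finish_job(): hands the job in; it is judged then, once.
Trained networks look in the newest picture that a camera, given by its name, has taken for a name from the list of things; names that differ only in an ending like _2 or _b are one class to them, and where a whole thing is asked for, a point or a joint stands for the part that bears it (a point fixed in the world has none). Each returns a list of dicts, best first, with "confidence" (0 to 1); they miss things now and then, are a little off and sometimes report something else, mostly with a low value. They report only what shows in the picture. A call takes as long as a camera call. They do not tell look-alikes from the thing itself.
- nets.spot_in(camera, query): "box" ([left, top, width, height] as shares, 0 to 1, of the picture: columns of its width, rows of its height, round what is visible of it).
- nets.place_of(camera, query): "position" ([column, row] as shares, 0 to 1, of the picture: columns of its width, rows of its height: a listed point, or the origin of a listed thing).
The state is a dict: "clock": time; "q": joint angles; "qd": joint speeds; "joint_torque": joint torques, N m; "tool_pos": TCP position; "eef_rot": TCP orientation; "contact_force": force on the tool from outside, world axes, zero at the start; "moment": the same for the moment, N m; "opening": opening from 0.0 (shut) to 1.0 (fully open); "finger_force": force on a finger pad.
Only numpy, scipy, OpenCV 4.12 (cv2) and the standard library are available. Lean on these libraries where they do the work, as an engineer would, in place of code of your own. Each camera call takes 0.05 s, during which the arm holds its last target. There are 200 camera calls.

## Task

Open the blue cleaner bottle: press its white child-resistant cap down and, keeping it pressed, turn it anticlockwise (seen from above) past the catch until it is free to spring up; never force it round unpressed. Lift the cap off and set it down, bar upwards, inside the green tray; do not drop it. Leave the mug, jar and tape roll where they are.

Things in the scene. Friction and masses are not known exactly. Their poses are not given: they have to be found in the camera images.
- bottle: Blue round cleaner bottle, 90 mm across, label with orange band, fixed in a dark holder (base 120 x 120 mm); it cannot move or turn. Origin on its axis at table height, z up. Below the cap is a grey flange, 84 mm across, its top 141 mm above the table, with a red mark (shut) on the bottle's +x side and a green mark (open) 60 degrees anticlockwise of it.
- cap_bar (a point): Centre of the orange thumb bar on the white cap, 10 mm below the bar's top and 10 mm above the cap's flat top. Bar: 56 mm long (x axis), 14 mm wide (y), 20 mm high; z up. The cap is 66 mm across, 24 mm high plus the bar, about 60 g; its underside is 34 mm below this point. Shut, as at the start, this point is on the bottle's axis, 184 mm above the table, and its axes match the bottle's.
- cap_spot (a point): Red spot at the rim of the cap's flat white top, on its +x side, 29.5 mm from the cap's axis. A spring holds the cap up: 6 N starts it down, 14 N presses it fully, 6.5 mm. Unless it is 5 mm down a catch stops it turning beyond about 4 degrees. Pressed, it turns anticlockwise (from above); past 39 degrees it is free, best at 60, and a stop comes at about 81.
- bottle_neck (a point): Centre of the neck's top, under the cap, on the bottle's axis, 163 mm above the table; hidden while the cap is on. When the turned cap is let up, the spring raises it 4 to 5 mm above its shut height; it then lifts straight off and must rise over 20 mm above its shut height to be clear of the neck.
- tray: Green square open tray fixed to the table, 160 x 160 mm outside, 18 mm high, walls 4 mm. Origin at the centre of its underside on the table.
- tray_in (a point): Centre of the tray's inner floor, on its upper face; z up. When the cap stands in the tray its bar's centre is 34 mm above this.
- mug_mid (a point): White ceramic mug, 80 mm in diameter, 95 mm high, with a handle; centre, half-way up. To be left alone.
- jar_mid (a point): Yellow jar with black lid, 60 mm in diameter, 70 mm high; centre, half-way up. To be left alone.
- tape_mid (a point): Roll of amber heat tape lying flat, 90 mm in diameter, 25 mm high; centre, half-way up. To be left alone.
Not all that is in view belongs to the job. There is more than one size of the tray; the one meant has the size given above.

How it is judged:
On the way, in this order (a step that is already met when the one before it is completed fails the run):
1. the cap is pressed at least 4 mm down, still in its shut position (turned by less than 15 degrees) (z of cap_bar in the frame of bottle below 0.18 m and horizontal distance between cap_bar and bottle below 0.008 m and angle between the x axis of cap_bar and the x axis of bottle, either way round below 0.26 rad), for 0.05 s.
2. the cap, still on the neck, has been turned anticlockwise by more than 37 degrees, past its catch (angle between the x axis of cap_bar and the x axis of bottle, either way round above 0.65 rad and horizontal distance between cap_bar and bottle below 0.008 m and z of cap_bar in the frame of bottle below 0.194 m and y of cap_spot in the frame of bottle above 0.01 m), for 0.05 s.
3. the cap is lifted clear of the neck (z of cap_bar in the frame of bottle above 0.205 m), for 0.05 s.
At the end, for the whole second after the job is handed in: The cap stands flat on the tray's floor, bar upwards (tilt under 7 degrees), inside the tray's walls, released and at rest; mug, jar and tape are within 30 mm of where they began (z of cap_bar in the frame of tray_in between 0.028 and 0.038 m and x of cap_bar in the frame of tray_in between -0.06 and 0.06 m and y of cap_bar in the frame of tray_in between -0.06 and 0.06 m and angle between cap_bar's own z axis and vertical below 0.12 rad and linear speed of cap below 0.03 m/s and distance of each of mug_mid, jar_mid, tape_mid from where it was at the start of the episode below 0.03 m); the robot touches nothing.
It fails at once if the mug, jar or tape roll is displaced by more than 30 mm (distance of any of mug_mid, jar_mid, tape_mid from where it was at the start of the episode above 0.03 m).
It fails at once if the cap is dropped or thrown (moves faster than 0.6 m/s, untouched by the fingers, away from the bottle) (contact force between the fingers and cap below 0.05 N and linear speed of cap above 0.65 m/s and horizontal distance between cap_bar and bottle above 0.05 m).
It fails at once if the cap is forced past its catch without being pressed down (turned 12 degrees or more, on the neck, less than 2 mm down) (angle between the x axis of cap_bar and the x axis of bottle, either way round between 0.2 and 0.45 rad and z of cap_bar in the frame of bottle between 0.182 and 0.187 m and horizontal distance between cap_bar and bottle below 0.008 m).
It also fails if it takes over 42 s, if anything falls off the work surface, if the arm or the gripper's body presses on something with over 40 N, if the wrist force passes 120 N, or if a joint passes its speed limit or range.

## Working session

There is one attempt and no reset: what is moved stays moved. The work goes in short steps, Python scripts to look and compute and a shell command to move; the robot and the scene stay as the last step left them, time stands still between calls to the robot, and variables do not carry over. Pictures are saved under pics/ and viewed, at most 10 in all, crops included, and the job is handed in when it is done.

```bash
ls; mkdir -p pics; cat > h.py <<'E'
import numpy as np, cv2
from plant import r, eyes, nets
from scipy.spatial.transform import Rotation as R
def cam(n,st=None):
    i=eyes.camera_info(n); K=np.array(i["K"],float); D=np.array(i["D"],float)
    if n=="wrist":
        T=np.eye(4); T[:3,:3]=R.from_quat(st["eef_rot"]).as_matrix(); T[:3,3]=st["tool_pos"]
        return K,D,T@np.array(i["T_tool_cam"])
    return K,D,np.linalg.inv(np.array(i["world_to_cam"]))
def ray(c,u,v):
    K,D,T=c; p=cv2.undistortPoints(np.array([[[u,v]]],float),K,D)[0,0]
    return T[:3,3],T[:3,:3]@np.array([p[0],p[1],1.])
def atz(c,u,v,z):
    o,d=ray(c,u,v); return o+d*(z-o[2])/d[2]
def atd(c,u,v,d_):
    o,d=ray(c,u,v); return o+d*d_
E
python3 - <<'E'
from h import *
s=r.get_state(); print({k:np.round(v,3) for k,v in s.items()})
for n in ["top","scene"]:
    p,d=eyes.snapshot(n); cv2.imwrite(f"pics/{n}0.png",p); np.save(f"pics/{n}0.npy",d)
    c=cam(n); print(n,np.round(c[2][:3,3],2))
    for q in ["bottle","cap_bar","cap_spot","tray_in","mug_mid","jar_mid","tape_mid"]:
        for x in nets.place_of(n,q)[:3]:
            u,v=x["position"][0]*560,x["position"][1]*420
            z={"bottle":0,"cap_bar":.184,"cap_spot":.174,"tray_in":.003,"mug_mid":.0475,"jar_mid":.035,"tape_mid":.0125}[q]
            print(q,round(x["confidence"],2),int(u),int(v),np.round(atz(c,u,v,z),3))
E
```

```text
pics
{'clock': np.float64(0.0), 'q': array([-1.125,  0.69 , -0.195,  1.566,  0.157,  0.902, -0.215]), 'qd': array([ 0.   ,  0.002, -0.   , -0.002,  0.001, -0.   , -0.   ]), 'joint_torque': array([-1.0000e-03, -5.2755e+01, -1.2670e+00, -1.5343e+01, -5.3000e-02,
        7.0000e-03,  0.0000e+00]), 'tool_pos': array([0.25 , 0.572, 0.238]), 'eef_rot': array([ 0.204,  0.979, -0.001, -0.   ]), 'contact_force': array([-0.145,  0.134,  0.013]), 'moment': array([-0.004,  0.02 , -0.017]), 'finger_force': np.float64(0.0), 'opening': np.float64(1.004)}
top [ 0.39 -0.09  1.37]
bottle 0.82 234 215 [ 0.55  -0.004  0.   ]
cap_bar 0.56 227 203 [0.558 0.002 0.184]
cap_bar 0.46 238 196 [ 0.573 -0.023  0.184]
cap_spot 0.81 236 195 [ 0.578 -0.019  0.174]
tray_in 0.87 354 210 [ 0.559 -0.324  0.003]
tray_in 0.59 379 294 [ 0.336 -0.381  0.003]
mug_mid 0.97 122 241 [0.481 0.281 0.048]
jar_mid 0.81 284 138 [ 0.752 -0.14   0.035]
scene [1.25 0.33 1.49]
bottle 0.91 310 249 [ 0.557 -0.007  0.   ]
cap_bar 0.9 313 220 [ 0.553 -0.006  0.184]
cap_bar 0.45 306 223 [ 0.575 -0.019  0.184]
cap_spot 0.91 304 225 [ 0.577 -0.023  0.174]
tray_in 0.65 229 208 [ 0.563 -0.324  0.003]
tray_in 0.65 171 184 [ 0.585 -0.559  0.003]
tray_in 0.56 249 157 [ 0.343 -0.386  0.003]
mug_mid 0.7 403 268 [0.485 0.284 0.048]
jar_mid 0.85 240 269 [ 0.747 -0.153  0.035]
jar_mid 0.68 311 220 [ 0.478 -0.05   0.035]
tape_mid 0.81 323 327 [0.769 0.158 0.012]
```

View pics/top0.png

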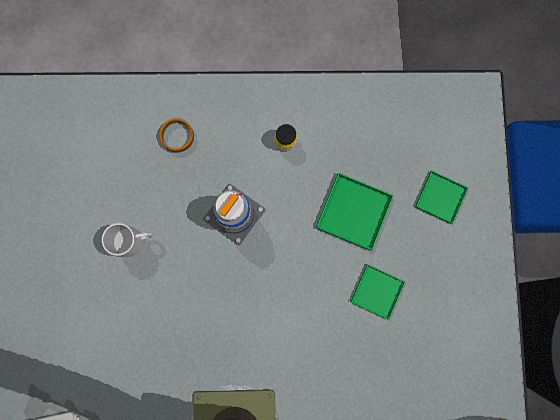

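View pics/scene0.png

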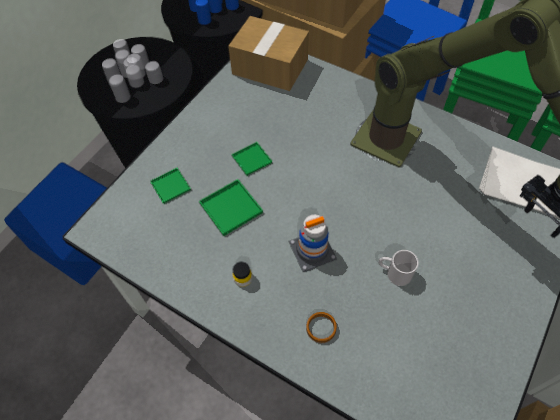

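Top view: the cap is at (230,205), with its orange bar pointing to the upper right and the red spot near (236,195). The mug is at (118,240), the tape at (176,135) and the jar at (286,135). 
There are three tray candidates: the large one at (354,211) and two small ones at (441,197) and (378,292). I'll measure their sizes and enlarge a crop to confirm.

```bash
python3 - <<'E'
from h import *
p=cv2.imread("pics/top0.png"); c=cam("top")
hsv=cv2.cvtColor(p,cv2.COLOR_BGR2HSV); m=cv2.inRange(hsv,(45,120,30),(75,255,255))
for k in cv2.findContours(m,cv2.RETR_EXTERNAL,cv2.CHAIN_APPROX_NONE)[0]:
    if cv2.contourArea(k)<300: continue
    w=np.array([atz(c,*q[0],.018)[:2] for q in k],np.float32); (x,y),s,a=cv2.minAreaRect(w); print(np.round([x,y,*s,a],3))
d=np.load("pics/top0.npy")
# orange bar & cap
o=cv2.inRange(hsv[185:240,205:265],(5,150,120),(22,255,255)); ys,xs=np.nonzero(o)
w=np.array([atd(c,x+205,y+185,d[y+185,x+205]) for y,x in zip(ys,xs)]); w=w[w[:,2]>.185]
(x,y),s,a=cv2.minAreaRect(w[:,:2].astype(np.float32)); print("bar",np.round([x,y,*s,a],3),np.median(w[:,2]),w[:,:2].mean(0))
v=np.linalg.svd(w[:,:2]-w[:,:2].mean(0))[2][0]; print("dir",np.degrees(np.arctan2(v[1],v[0])))
a=cv2.resize(p[160:330,200:470],None,fx=2.9,fy=2.9,interpolation=cv2.INTER_CUBIC); cv2.imwrite("pics/c1.png",a)
E
```

```text
[ 0.344 -0.374  0.11   0.108 64.042]
[ 0.556 -0.322  0.16   0.162 66.496]
[ 0.591 -0.556  0.11   0.11  63.589]
bar [ 5.5500e-01 -2.0000e-03  1.4000e-02  5.4000e-02  5.3191e+01] 0.19343349609825367 [ 0.55426311 -0.00189313]
dir 143.18099424743536
```

View pics/c1.png

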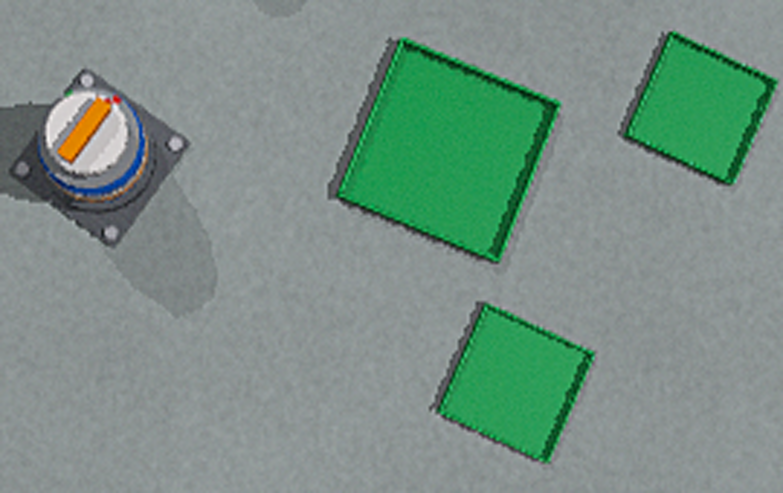

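The tray meant is the large one at (354,211). It measures 160 × 162 mm and the other two are 110 mm. Its centre is about (0.556, -0.322). The crop shows the red marks at the upper-right end of the bar, so the bottle's +x yaw is about -37°. Next I'll go above the cap.

```bash
python3 -m pendant '[{"claw":1,"dx":20,"dy":-38,"dz":20,"twist":0},{"claw":1,"dx":45,"dy":-80,"dz":40,"twist":-0.05},{"claw":1,"dx":68,"dy":-122,"dz":60,"twist":-0.1},{"claw":1,"dx":90,"dy":-165,"dz":60,"twist":-0.15},{"claw":1,"dx":112,"dy":-207,"dz":60,"twist":-0.2},{"claw":1,"dx":135,"dy":-250,"dz":60,"twist":-0.23},{"claw":1,"dx":155,"dy":-290,"dz":60,"twist":-0.23},{"claw":1,"dx":175,"dy":-330,"dz":60,"twist":-0.23}]' 20
python3 -m pendant '[{"claw":1,"dx":22,"dy":-42,"dz":0,"twist":0},{"claw":1,"dx":44,"dy":-84,"dz":0,"twist":0},{"claw":1,"dx":66,"dy":-125,"dz":0,"twist":0},{"claw":1,"dx":88,"dy":-165,"dz":0,"twist":0},{"claw":1,"dx":110,"dy":-205,"dz":0,"twist":0},{"claw":1,"dx":130,"dy":-244,"dz":0,"twist":0},{"claw":1,"dx":130,"dy":-244,"dz":0,"twist":0},{"claw":1,"dx":130,"dy":-244,"dz":0,"twist":0}]'
cat > look.py <<'E'
from h import *
import sys
s=r.get_state(); c=cam("wrist",s); p,d=eyes.snapshot("wrist"); cv2.imwrite(f"pics/{sys.argv[1]}.png",p)
Rm=R.from_quat(s["eef_rot"]).as_matrix(); print("t",s["clock"],"tcp",np.round(s["tool_pos"],4),"q7",np.round(s["q"],2)[6],"yaw_y",np.degrees(np.arctan2(Rm[1,1],Rm[0,1])),"tz",np.round(Rm[:,2],3))
hsv=cv2.cvtColor(p,cv2.COLOR_BGR2HSV); o=cv2.inRange(hsv,(5,150,100),(22,255,255)); ys,xs=np.nonzero(o)
w=np.array([atd(c,x,y,d[y,x]) for y,x in zip(ys,xs) if d[y,x]>0]); zt=np.percentile(w[:,2],90); print("ztop",zt)
w=w[w[:,2]>zt-.005]
(x,y),sz,a=cv2.minAreaRect(w[:,:2].astype(np.float32)); m=w[:,:2].mean(0); v=np.linalg.svd(w[:,:2]-m,full_matrices=False)[2][0]
print("bar",np.round([x,y,*sz],4),m,"dir",np.degrees(np.arctan2(v[1],v[0])))
for q in ["cap_bar","cap_spot"]:
    for x in nets.place_of("wrist",q)[:2]:
        u,v=x["position"][0]*560,x["position"][1]*420; print(q,round(x["confidence"],2),int(u),int(v),np.round(atz(c,u,v,{"cap_bar":.184,"cap_spot":.174}[q]),4))
E
python3 look.py w1
```

```text
clock: 1.6
tool_pos: [0.4259, 0.241, 0.299]
eef_rot: [0.315, 0.949, 0.0, 0.0]
contact_force: [0.4, 1.1, 0.2]
opening: 1.001
finger_force: 0.0
clock: 2.4
tool_pos: [0.5552, -0.0021, 0.2986]
eef_rot: [0.317, 0.949, 0.0, -0.0]
contact_force: [-0.7, 1.8, 0.0]
opening: 1.002
finger_force: 0.0
t 2.4 tcp [ 0.5552 -0.0021  0.2986] q7 0.76 yaw_y 53.08095762761568 tz [-0.  0. -1.]
ztop 0.19363520230326137
bar [ 0.5562 -0.0006  0.0131  0.0555] [5.55191519e-01 4.60511940e-04] dir -36.18727221342997
cap_bar 0.72 283 207 [ 0.5574 -0.0019  0.184 ]
cap_bar 0.56 282 228 [ 0.5733 -0.0149  0.184 ]
cap_spot 0.63 279 231 [ 0.5778 -0.0214  0.174 ]
```

View pics/w1.png

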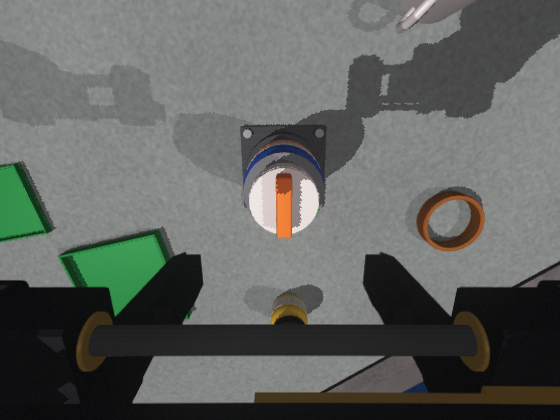

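The wrist view shows the cap at about (284,200) with the bar vertical in the picture, so it lies across the closing line. The offset is about 1 mm. I'll go down and close on the bar.

```bash
python3 -m pendant '[{"claw":1,"dx":0.5,"dy":1,"dz":-35,"twist":0.005},{"claw":1,"dx":0.5,"dy":1,"dz":-70,"twist":0.01},{"claw":0.6,"dx":0.5,"dy":1,"dz":-95,"twist":0.01},{"claw":0.4,"dx":0.5,"dy":1,"dz":-110,"twist":0.01},{"claw":0.4,"dx":0.5,"dy":1,"dz":-118,"twist":0.01},{"claw":0.3,"dx":0.5,"dy":1,"dz":-120,"twist":0.01},{"claw":0.3,"dx":0.5,"dy":1,"dz":-120,"twist":0.01}]' 40
python3 -m pendant '[{"claw":0.1,"dx":0,"dy":0,"dz":0,"twist":0},{"claw":0,"dx":0,"dy":0,"dz":0,"twist":0},{"claw":0,"dx":0,"dy":0,"dz":0,"twist":0},{"claw":0,"dx":0,"dy":0,"dz":0,"twist":0},{"claw":0,"dx":0,"dy":0,"dz":0,"twist":0}]' 40
```

```text
clock: 3.25
tool_pos: [0.5559, 0.0005, 0.1792]
eef_rot: [0.31, 0.951, 0.0, 0.0]
contact_force: [0.1, -1.2, 1.3]
opening: 0.572
finger_force: 0.0
clock: 3.75
tool_pos: [0.5556, -0.0005, 0.179]
eef_rot: [0.311, 0.95, -0.0, 0.0]
contact_force: [-1.2, -0.6, 1.9]
opening: 0.152
finger_force: 40.0
```

```bash
python3 -m pendant '[{"claw":0,"dx":0,"dy":0,"dz":-2,"twist":0},{"claw":0,"dx":0,"dy":0,"dz":-4,"twist":0},{"claw":0,"dx":0,"dy":0,"dz":-6,"twist":0},{"claw":0,"dx":0,"dy":0,"dz":-8,"twist":0},{"claw":0,"dx":0,"dy":0,"dz":-8,"twist":0},{"claw":0,"dx":0,"dy":0,"dz":-8,"twist":0}]' 50
```

```text
clock: 4.35
tool_pos: [0.5556, -0.0005, 0.1724]
eef_rot: [0.311, 0.95, -0.0, 0.0]
contact_force: [-5.2, -0.4, 15.6]
opening: 0.155
finger_force: 50.0
```

The cap is pressed fully: 6.6 mm down at 15.6 N. Now I'll turn it anticlockwise while pressed.

```bash
python3 -m pendant '[{"claw":0,"dx":0,"dy":0,"dz":-1.5,"twist":0},{"claw":0,"dx":0,"dy":0,"dz":-1.5,"twist":0.06},{"claw":0,"dx":0,"dy":0,"dz":-1.5,"twist":0.14},{"claw":0,"dx":0,"dy":0,"dz":-1.5,"twist":0.24},{"claw":0,"dx":0,"dy":0,"dz":-1.5,"twist":0.34},{"claw":0,"dx":0,"dy":0,"dz":-1.5,"twist":0.44},{"claw":0,"dx":0,"dy":0,"dz":-1.5,"twist":0.5},{"claw":0,"dx":0,"dy":0,"dz":-1.5,"twist":0.5}]'
python3 - <<'E'
from h import *
s=r.get_state();Rm=R.from_quat(s["eef_rot"]).as_matrix();print(np.degrees(np.arctan2(Rm[1,1],Rm[0,1])),s["q"][6],s["moment"])
E
```

```text
clock: 5.15
tool_pos: [0.5567, -0.0005, 0.1724]
eef_rot: [0.066, 0.998, -0.0, 0.002]
contact_force: [-5.0, -0.6, 24.9]
opening: 0.153
finger_force: 50.0
82.4541920380743 1.0785483709240833 [-0.25309102  1.17873888 -0.09954746]
```

```bash
python3 -m pendant '[{"claw":0,"dx":0,"dy":0,"dz":0,"twist":0.1},{"claw":0,"dx":0,"dy":0,"dz":0,"twist":0.2},{"claw":0,"dx":0,"dy":0,"dz":0,"twist":0.3},{"claw":0,"dx":0,"dy":0,"dz":0,"twist":0.4},{"claw":0,"dx":0,"dy":0,"dz":0,"twist":0.5},{"claw":0,"dx":0,"dy":0,"dz":0,"twist":0.57},{"claw":0,"dx":0,"dy":0,"dz":0,"twist":0.57}]'
python3 look.py w2
```

```text
clock: 5.85
tool_pos: [0.5566, -0.0006, 0.1724]
eef_rot: [-0.217, 0.976, -0.001, 0.002]
contact_force: [-5.3, -2.0, 25.0]
opening: 0.156
finger_force: 50.0
t 5.85 tcp [ 0.5566 -0.0006  0.1724] q7 1.49 yaw_y 115.11724026127992 tz [ 0.003 -0.001 -1.   ]
ztop 0.18741374980305597
bar [0.553  0.0027 0.0532 0.0287] [ 0.55113571 -0.00137493] dir 19.42178269834358
cap_bar 0.8 283 277 [ 5.546e-01 -2.000e-04  1.840e-01]
cap_spot 0.93 279 311 [0.5808 0.0092 0.174 ]
cap_spot 0.46 282 279 [0.5614 0.0024 0.174 ]
```

View pics/w2.png

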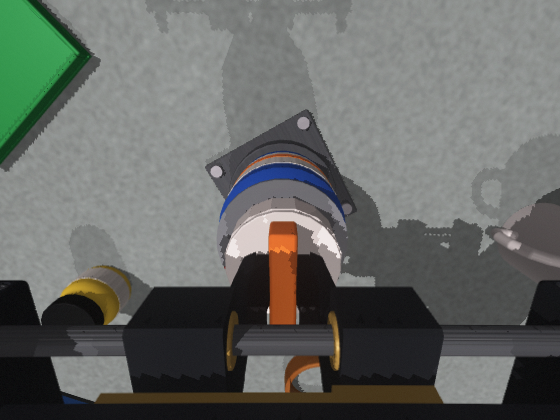

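The bar at (284,270) has turned with the fingers, to about 62°. I'll let it up slowly and lift.

```bash
python3 -m pendant '[{"claw":0,"dx":0,"dy":0,"dz":3,"twist":0},{"claw":0,"dx":0,"dy":0,"dz":6,"twist":0},{"claw":0,"dx":0,"dy":0,"dz":9,"twist":0},{"claw":0,"dx":0,"dy":0,"dz":12,"twist":0},{"claw":0,"dx":0,"dy":0,"dz":15,"twist":0},{"claw":0,"dx":0,"dy":0,"dz":18,"twist":0},{"claw":0,"dx":0,"dy":0,"dz":20,"twist":0},{"claw":0,"dx":0,"dy":0,"dz":20,"twist":0}]'
python3 -m pendant '[{"claw":0,"dx":0,"dy":0,"dz":8,"twist":0},{"claw":0,"dx":0,"dy":0,"dz":16,"twist":0},{"claw":0,"dx":0,"dy":0,"dz":24,"twist":0},{"claw":0,"dx":0,"dy":0,"dz":40,"twist":0},{"claw":0,"dx":0,"dy":0,"dz":60,"twist":0},{"claw":0,"dx":0,"dy":0,"dz":75,"twist":0},{"claw":0,"dx":0,"dy":0,"dz":75,"twist":0},{"claw":0,"dx":0,"dy":0,"dz":75,"twist":0}]'
python3 look.py w3
```

```text
clock: 6.8
tool_pos: [0.5553, -0.0004, 0.1891]
eef_rot: [-0.217, 0.976, 0.0, -0.0]
contact_force: [-0.2, -0.1, -0.3]
opening: 0.151
finger_force: 50.0
clock: 7.6
tool_pos: [0.5556, -0.0002, 0.2645]
eef_rot: [-0.217, 0.976, -0.0, 0.0]
contact_force: [-0.1, -0.3, -0.1]
opening: 0.153
finger_force: 50.0
t 7.6 tcp [ 5.556e-01 -2.000e-04  2.645e-01] q7 1.58 yaw_y 115.1064735385458 tz [ 0.001  0.    -1.   ]
ztop 0.27949900530841226
bar [0.5523 0.003  0.0536 0.0285] [ 0.55040601 -0.00100657] dir 19.66907555184471
cap_bar 0.68 283 277 [0.6046 0.0241 0.184 ]
cap_spot 0.87 279 309 [0.6417 0.0373 0.174 ]
```

View pics/w3.png

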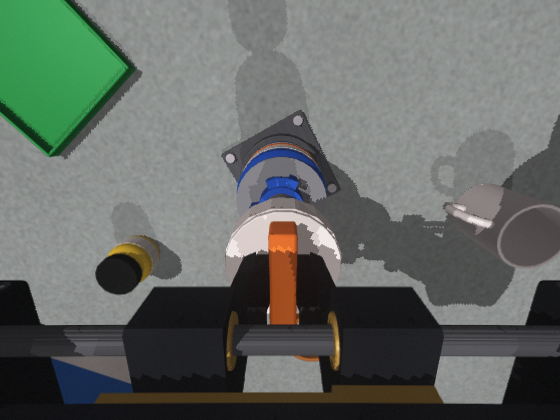

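The cap is off: the blue neck shows at (283,188). Next I'll carry it to above the tray.

```bash
python3 -m pendant '[{"claw":0,"dx":0,"dy":-25,"dz":0,"twist":-0.05},{"claw":0,"dx":0,"dy":-65,"dz":0,"twist":-0.1},{"claw":0,"dx":0,"dy":-110,"dz":0,"twist":-0.2},{"claw":0,"dx":0,"dy":-155,"dz":0,"twist":-0.3},{"claw":0,"dx":0,"dy":-200,"dz":0,"twist":-0.4},{"claw":0,"dx":0,"dy":-245,"dz":0,"twist":-0.4},{"claw":0,"dx":0,"dy":-285,"dz":0,"twist":-0.4},{"claw":0,"dx":0,"dy":-322,"dz":0,"twist":-0.4}]'
python3 -m pendant '[{"claw":0,"dx":0,"dy":0,"dz":-30,"twist":0},{"claw":0,"dx":0,"dy":0,"dz":-70,"twist":0},{"claw":0,"dx":0,"dy":0,"dz":-110,"twist":0},{"claw":0,"dx":0,"dy":0,"dz":-150,"twist":0},{"claw":0,"dx":0,"dy":0,"dz":-175,"twist":0},{"claw":0,"dx":0,"dy":0,"dz":-185,"twist":0},{"claw":0,"dx":0,"dy":0,"dz":-185,"twist":0}]'
python3 look.py w4; python3 - <<'E'
from h import *
d=np.load("pics/top0.npy"); c=cam("top")
for u,v in [(354,210),(345,200),(360,225),(300,250),(310,170)]: print(atd(c,u,v,d[v,u]))
E
```

```text
clock: 8.55
tool_pos: [0.5547, -0.3244, 0.2631]
eef_rot: [-0.019, 1.0, 0.0, -0.001]
contact_force: [0.6, 0.2, -1.1]
opening: 0.151
finger_force: 50.0
clock: 9.25
tool_pos: [0.5547, -0.3216, 0.0776]
eef_rot: [-0.019, 1.0, 0.001, -0.002]
contact_force: [0.3, -0.4, -0.6]
opening: 0.148
finger_force: 50.0
t 9.25 tcp [ 0.5547 -0.3216  0.0776] q7 1.71 yaw_y 92.20691057522718 tz [-0.003  0.002 -1.   ]
ztop 0.09244402969556646
bar [ 0.5525 -0.3173  0.0531  0.0278] [ 0.55031041 -0.32066283] dir -0.08894478929026992
cap_bar 0.58 282 277 [ 0.4957 -0.3233  0.184 ]
cap_spot 0.64 283 311 [ 0.5092 -0.3224  0.174 ]
[ 0.56073412 -0.32274732  0.00343378]
[ 0.58908979 -0.30047492 -0.00327351]
[ 0.51997165 -0.33705728  0.00536656]
[ 4.56204779e-01 -1.75791614e-01 -1.80390342e-04]
[ 0.6717684  -0.20750392  0.00090636]
```

View pics/w4.png

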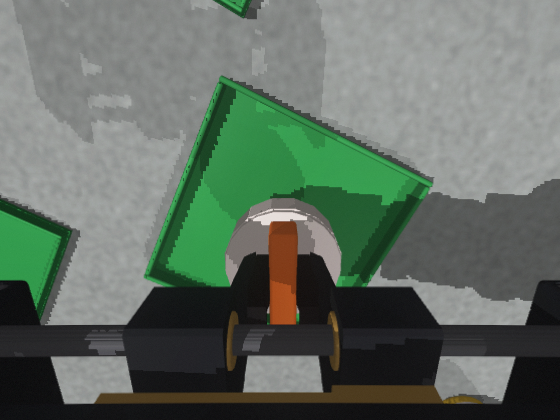

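The cap, at (284,255), is over the big tray and inside its walls. Its underside is about 45 mm above the floor. I'll lower it until it touches.

```bash
python3 -m pendant '[{"claw":0,"dx":0,"dy":0,"dz":-15,"twist":0},{"claw":0,"dx":0,"dy":0,"dz":-28,"twist":0},{"claw":0,"dx":0,"dy":0,"dz":-36,"twist":0},{"claw":0,"dx":0,"dy":0,"dz":-39,"twist":0},{"claw":0,"dx":0,"dy":0,"dz":-41,"twist":0},{"claw":0,"dx":0,"dy":0,"dz":-42,"twist":0},{"claw":0,"dx":0,"dy":0,"dz":-42,"twist":0}]'
python3 -m pendant '[{"claw":0,"dx":0,"dy":0,"dz":-1,"twist":0},{"claw":0,"dx":0,"dy":0,"dz":-2,"twist":0},{"claw":0,"dx":0,"dy":0,"dz":-2.5,"twist":0},{"claw":0,"dx":0,"dy":0,"dz":-2.5,"twist":0}]'
```

```text
clock: 10.1
tool_pos: [0.5558, -0.3223, 0.0374]
eef_rot: [-0.019, 1.0, -0.0, 0.0]
contact_force: [-0.6, -0.9, -0.3]
opening: 0.151
finger_force: 50.0
clock: 10.5
tool_pos: [0.5556, -0.3222, 0.0347]
eef_rot: [-0.019, 1.0, 0.0, -0.0]
contact_force: [-0.2, 0.7, -0.6]
opening: 0.151
finger_force: 50.0
```

No contact yet, so I'll go on in small steps.

```bash
python3 -m pendant '[{"claw":0,"dx":0,"dy":0,"dz":-0.5,"twist":0},{"claw":0,"dx":0,"dy":0,"dz":-1,"twist":0},{"claw":0,"dx":0,"dy":0,"dz":-1.5,"twist":0},{"claw":0,"dx":0,"dy":0,"dz":-2,"twist":0},{"claw":0,"dx":0,"dy":0,"dz":-2,"twist":0}]'
```

```text
clock: 11.0
tool_pos: [0.5557, -0.3222, 0.033]
eef_rot: [-0.019, 1.0, 0.0, -0.0]
contact_force: [-0.3, -0.5, 1.8]
opening: 0.157
finger_force: 50.0
```

```bash
python3 -m pendant '[{"claw":0,"dx":0,"dy":0,"dz":-0.5,"twist":0},{"claw":0,"dx":0,"dy":0,"dz":-1,"twist":0},{"claw":0,"dx":0,"dy":0,"dz":-1,"twist":0}]'
```

```text
clock: 11.3
tool_pos: [0.5557, -0.3222, 0.033]
eef_rot: [-0.019, 1.0, -0.0, 0.0]
contact_force: [-2.4, 1.3, 8.8]
opening: 0.157
finger_force: 50.0
```

The cap is on the floor. I'll open gently and retreat upward.

```bash
python3 -m pendant '[{"claw":0,"dx":0,"dy":0,"dz":1,"twist":0},{"claw":0.2,"dx":0,"dy":0,"dz":1,"twist":0},{"claw":0.3,"dx":0,"dy":0,"dz":1,"twist":0},{"claw":0.4,"dx":0,"dy":0,"dz":1,"twist":0},{"claw":0.4,"dx":0,"dy":0,"dz":1,"twist":0},{"claw":0.4,"dx":0,"dy":0,"dz":1,"twist":0}]' 10
python3 -m pendant '[{"claw":0.4,"dx":0,"dy":0,"dz":10,"twist":0},{"claw":0.4,"dx":0,"dy":0,"dz":30,"twist":0},{"claw":0.4,"dx":0,"dy":0,"dz":70,"twist":0},{"claw":0.4,"dx":0,"dy":0,"dz":110,"twist":0},{"claw":0.4,"dx":0,"dy":0,"dz":150,"twist":0},{"claw":0.4,"dx":0,"dy":0,"dz":170,"twist":0},{"claw":0.4,"dx":0,"dy":0,"dz":170,"twist":0}]'
python3 look.py w5
```

```text
clock: 11.9
tool_pos: [0.5556, -0.3222, 0.0326]
eef_rot: [-0.019, 1.0, 0.0, -0.0]
contact_force: [0.2, -0.9, 0.1]
opening: 0.402
finger_force: 0.0
clock: 12.6
tool_pos: [0.5578, -0.323, 0.2071]
eef_rot: [-0.019, 1.0, -0.002, 0.003]
contact_force: [-0.8, -0.0, -0.4]
opening: 0.4
finger_force: 0.0
t 12.6 tcp [ 0.5578 -0.323   0.2071] q7 1.78 yaw_y 92.17216689191952 tz [ 0.007 -0.003 -1.   ]
ztop 0.04830143918865507
bar [ 0.5554 -0.3124  0.0577  0.0304] [ 0.55384133 -0.31959321] dir -8.4617106737768
cap_bar 0.66 286 190 [ 0.5199 -0.3216  0.184 ]
cap_spot 0.73 282 210 [ 0.5357 -0.3233  0.174 ]
```

View pics/w5.png

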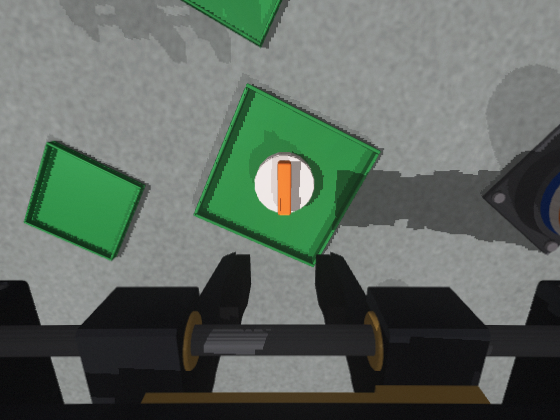

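The cap stands upright and central in the big tray at (284,187). Its bar top is 48 mm above the table, which fits it lying flat on the floor.

```bash
python3 -c "
from plant import r
print(r.finish_job())"
```

```text
the job is handed in; nothing more can be done
None
```

I pressed the cap down, turned it about 62° anticlockwise, lifted it off, set it bar-up in the middle of the 160 mm green tray and released it, then handed the job in at about 12.6 s without seeing a verdict.

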